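Prop the tablet up on its stand beside the modular synth and lock its foot

TASK

Set the tablet up for the performance: slide the stand's keeper bar fully open, push the tablet that lies face down on the stand until its leading edge meets the foot of the two sloped arms, and tip it up on that edge so that it leans back flat against the arms with its screen towards the stand's open front. Then slide the keeper fully shut in front of the tablet's foot and let go; treat the screen gently, without pressing hard on it, do not let it fall off the stand, and leave the recorder, the power brick and the small module where they are.

Things in the scene. Friction and masses are not known exactly. Their poses are not given: they have to be found in the camera images.
- stand: Fixed dark steel tablet stand. Origin: on the table (z = 0) below the middle of the corner line where the level deck meets two sloped arms. x points from the stand's open front to the arms (roughly to the robot's left), y along the corner line, z up. Deck top 60 mm above the table: two rails 12 mm thick, x = -170 to 30 mm, y = -115 to -70 and 70 to 115 mm, joined by a bridge plate at x = -70 to 30 mm.
- stand_notch (a point): Middle of the stand's front, at deck height (stand x = -170, y = 0, z = 60 mm). From here to the bridge plate (x = -70 mm) the deck is open between the rails: a notch 140 mm wide, clear down to the table and open to the front, so the middle of the tablet's trailing edge (nearest the open front) hangs free over it.
- stand_arms (a point): Midpoint between the tops of the two sloped arms (stand x = 32, y = 0, z = 149 mm). Arms: 30 mm wide, 95 mm long, centred at y = -75 and 75 mm, open between; they rise from the corner (x = 0, z = 60 mm) and recline 20 degrees from vertical towards the stand's +x.
- keeper (a joint): Sliding aluminium keeper bar on the deck, in m: 0 fully shut, 0.07 fully open (moves to the stand's -y, away from the robot). About 2 N of friction keeps it where it is left. Bar 12 mm high on the deck, at stand x = -36 to -24 mm. Shut it spans y = -57 to -145 mm and bars the way to the arms; open it spans -127 to -215 mm, clear of the tablet.
- keeper_grip (a point): On the axis of the keeper's upright round pin, 95 mm above the table, at stand x = -30 mm, y = -125 mm - joint value. Pin 14 mm in diameter, standing from 72 to 110 mm above the table.
- tablet: Tablet, aluminium back, black screen, 130 (x) by 200 (y) by 9 mm (z), about 0.38 kg, loose on the deck, screen down. Origin: centre of the screen face (underside at the start). z points out of the back: up at the start, 110 degrees from vertical when flat on the arms. x points to its leading edge (nearest the arms), later its foot, which starts 55 to 75 mm short of the corner line; turned up to 0.13 rad.
- tablet_foot (a point): Middle of the tablet's leading edge face (65 mm from its origin along its x, at half thickness). When the tablet leans in place this is about 5 mm in front of the corner line and 62 mm above the table.
- recorder: Bystander: black hand-held recorder, 65 x 115 x 24 mm, lying loose on the table behind the stand's arms. Origin: centre of its underside.
- power_brick: Bystander: black power supply brick, 55 x 120 x 32 mm, loose on the table on the keeper's side (-y) of the stand. Origin: centre of its underside.
- mini_module: Bystander: small clear-cased module with three knobs, 70 x 60 mm, 32 mm high, loose on the table on the keeper's side (-y) of the stand, behind the keeper. Origin: centre of its underside.
Not all that is in view belongs to the job. There is more than one size of the tablet; the job needs the largest.

How it is judged:
On the way, in this order (a step that is already met when the one before it is completed fails the run):
1. the keeper is slid open (beyond 60 mm) (value of joint keeper above 0.06 m), for 0.2 s.
2. the tablet's leading edge is at the foot of the arms (within 14 mm of the corner line) (x of tablet_foot in the frame of stand above -0.014 m), for 0.2 s.
3. the tablet leans on the arms with its screen to the open front, the keeper still open (angle between tablet's own z axis and vertical between 1.78 and 2.06 rad and angle between the y axis of tablet and the y axis of stand, either way round below 0.12 rad and x of tablet_foot in the frame of stand between -0.02 and 0.012 m and y of tablet_foot in the frame of stand between -0.035 and 0.035 m and z of tablet_foot in the frame of stand between 0.052 and 0.075 m and value of joint keeper above 0.05 m), for 0.2 s.
4. the keeper is slid shut (under 10 mm) with the tablet leaning (angle between tablet's own z axis and vertical between 1.78 and 2.06 rad and angle between the y axis of tablet and the y axis of stand, either way round below 0.12 rad and x of tablet_foot in the frame of stand between -0.02 and 0.012 m and y of tablet_foot in the frame of stand between -0.035 and 0.035 m and z of tablet_foot in the frame of stand between 0.052 and 0.075 m and value of joint keeper below 0.01 m), for 0.2 s.
At the end, for the whole second after the job is handed in: The tablet rests leaning on the arms, screen to the open front: z axis 102-118 degrees from vertical, y within 0.12 rad of the stand's; tablet_foot 52-75 mm high, from 20 mm before to 12 mm behind the corner, within 35 mm of the stand's middle; keeper within 10 mm of shut (all of step 4 and linear speed of tablet below 0.02 m/s and angular speed of tablet below 0.1 rad/s); the robot touches nothing.
It fails at once if the tablet is pressed by the fingers with more than 60 N (contact force between the fingers and tablet above 60 N).
It fails at once if the tablet falls off the stand (height (world z) of tablet below 0.045 m).
It fails at once if the recorder is moved by more than 20 mm (distance of recorder from where it was at the start of the episode above 0.02 m).
It fails at once if the power brick is moved by more than 20 mm (distance of power_brick from where it was at the start of the episode above 0.02 m).
It fails at once if the mini module is moved by more than 20 mm (distance of mini_module from where it was at the start of the episode above 0.02 m).
It also fails if it takes over 72 s, if anything falls off the work surface, if the arm or the gripper's body presses on something with over 40 N, if the wrist force passes 120 N, or if a joint passes its speed limit or range.

ROBOT

A 7-joint arm with a two-finger parallel gripper is mounted at the origin on the work surface. World frame = base frame: x ahead of the robot, y to its left, z up, the work surface at z = 0. Lengths are in m, angles in rad, forces in N, time in s.
With the tool pointing down it reaches from about 0.4 to 0.875 m from the base axis. Payload 4.4 kg.
Tool frame: the origin (TCP) lies on the mounting face of the last link; the fingertips stand 173 mm ahead of it and the grasp point (between the pads) lies 155 mm ahead of it; z points along the fingers, y is the line along which they close (so a half turn about z gives the same grasp; the last joint's range is limited). The gripper opens to 85 mm and grips with 20 to 120 N. Pads are 22 mm wide; open, the fingers measure 114 mm over their backs; the gripper's body (76 mm by 85 mm) begins 54 mm behind the grasp point. The pads swing forward as they close: fully open they stand 13 mm farther back than shut.
Start: joints at [-1.293, 0.628, 0.038, 1.517, -0.027, 0.996, -0.02], TCP at [0.219, 0.612, 0.405] pointing down, gripper open.
Joint ranges: [-3.06, 3.06], [-0.37, 2.12], [-1.25, 1.32], [0.18, 2.47], [-1.1, 4.24], [0.23, 1.98], [-2.94, 2.94]. Speed limits (rad/s): [2.57, 2.57, 3.14, 3.14, 3.14, 3.14, 3.14].

INTERFACE

Orientations are given as a rotation vector (axis times angle).
In Python, from plant import readout, grab_frame, calibration, job, models gives the robot as it stands.
- The arm moves only by the shell command python3 -m crank 'ROWS'. ROWS is a JSON object of lists of equal length, an entry for each row: "linear": the shift along the tool's x, y, z in mm, a list of three; "delta_rot": the turn, a rotation vector about the tool's x, y, z in degrees, a list of three; "fingers": the opening in per cent of the stroke, from 0 (shut) to 100 (fully open). In form: {"linear": [[dx, dy, dz], ...], "delta_rot": [[ax, ay, az], ...], "fingers": [fingers, ...]}. A call has 1 to 12 rows; each row is the pose to reach, as a shift and turn from the pose commanded when the call began, along the tool's axes at that moment; what a row does not reach only later rows make up. A row lasts 1/12 s, in which the tool goes at most 41.7 mm and 7.16 degrees, less where a joint would pass 70% of its speed; a pose out of reach is approached as far as the arm can. A call with a gripper value outside its range is refused whole. The fingers move at their own pace and stop on an object; the grip force is fixed at half the most. Time passes only in rows, so rows that repeat a pose let the fingers close. It gives the time, the measured TCP pose, the force, the opening and the grip force at its end, in the units of the state.
- readout.state(): the state, without advancing time (a new reading comes with each control period).
- grab_frame(name): name is "scene" or "top"; returns the picture (480x640x3 uint8, red, green, blue); there is no depth.
- calibration(name): a dict with "K" (3x3 intrinsics, pixels), "k1" (the pictures are not rectified: a ray, as slopes to the right and down, at radius r is drawn at 1 + k1 r^2 times it, then the intrinsics apply), "T" (4x4, takes a point from camera to world coordinates). Camera axes: x right, y down, z forward; pixel columns grow to the right and rows downward; lengths in m; the calibration is good to about 2 mm. A picture is of the moment at which its call begins. calibration takes no time and is no camera call.
- job.close_job(): hands the job in; it is judged then, once.
Trained networks look in the newest picture that a camera, given by its name, has taken for a name from the list of things; names that differ only in an ending like _2 or _b are one class to them, and where a whole thing is asked for, a point or a joint stands for the part that bears it (a point fixed in the world has none). Each returns a list of dicts, best first, with "confidence" (0 to 1); they miss things now and then, are a little off and sometimes report something else, mostly with a low value. They report only what shows in the picture. A call takes as long as a camera call. They do not tell look-alikes from the thing itself.
- models.look_for(camera, query): "xyz" ([x, y, z] in m, in world coordinates, good to about 4 mm: the middle of the surface that is visible of it).
- models.cut_out(camera, query): "pixels" (480x640 bool, what is visible of it).
The state is a dict: "time_s": time; "joint_positions": joint angles; "qvel": joint speeds; "effort": joint torques, N m; "tcp_pos": TCP position; "tool_rot": TCP orientation; "wrist_force": force on the tool from outside, world axes, zero at the start; "ft_torque": the same for the moment, N m; "finger_gap": finger opening in m; "finger_force": force on a finger pad.
Only numpy, scipy, OpenCV 4.12 (cv2) and the standard library are available. Lean on these libraries where they do the work, as an engineer would, in place of code of your own. Each camera call takes 0.05 s, during which the arm holds its last target. There are 200 camera calls.

## Working session

There is one attempt and no reset: what is moved stays moved. The work goes in short steps, Python scripts to look and compute and a shell command to move; the robot and the scene stay as the last step left them, time stands still between calls to the robot, and variables do not carry over. Pictures are saved under pics/ and viewed, at most 13 in all, crops included, and the job is handed in when it is done.

```bash
mkdir -p pics; ls; python3 - <<'E'
from plant import readout, grab_frame, calibration, job, models
import cv2,numpy as np
for c in ["scene","top"]:
    im=grab_frame(c); cv2.imwrite(f"pics/{c}0.png",im[:,:,::-1])
    k=calibration(c); print(c,k["K"],k["k1"],np.round(k["T"],3).tolist())
    for q in ["stand","keeper_grip","keeper","tablet","tablet_foot","stand_arms","stand_notch","recorder","power_brick","mini_module"]:
        try: print(q,[(round(d["confidence"],2),np.round(d["xyz"],3).tolist()) for d in models.look_for(c,q)])
        except Exception as e: print(q,e)
print(readout.state())
E
```

```text
pics
scene [[541.32487617   0.         315.87241994]
 [  0.         541.32487617 243.94294724]
 [  0.           0.           1.        ]] 0.007459530598202999 [[0.161, 0.746, -0.646, 1.387], [0.987, -0.117, 0.11, -0.123], [0.007, -0.655, -0.755, 1.055], [0.0, 0.0, 0.0, 1.0]]
stand []
keeper_grip [(0.71, [0.622, 0.012, 0.073])]
keeper [(0.79, [0.623, 0.011, 0.074])]
tablet [(0.94, [0.516, -0.101, 0.071]), (0.87, [0.35, -0.29, 0.006]), (0.64, [0.579, -0.298, 0.009])]
tablet_foot [(0.77, [0.347, -0.288, 0.006]), (0.76, [0.514, -0.103, 0.071]), (0.65, [0.581, -0.298, 0.008])]
stand_arms [(0.91, [0.542, 0.017, 0.06]), (0.29, [0.515, -0.102, 0.072])]
stand_notch [(0.61, [0.537, 0.015, 0.059])]
recorder [(0.63, [0.507, 0.212, 0.026])]
power_brick [(0.63, [0.751, -0.076, 0.032])]
mini_module []
top [[525.42591362   0.         321.59758039]
 [  0.         525.42591362 225.84691783]
 [  0.           0.           1.        ]] -0.06057144488290912 [[0.002, -0.996, 0.086, 0.481], [-1.0, -0.002, 0.004, 0.018], [-0.003, -0.086, -0.996, 1.232], [0.0, 0.0, 0.0, 1.0]]
stand [(0.68, [0.491, 0.016, 0.06
[... 674 characters left out ...]
ray([-1.29279921,  0.62841438,  0.03847937,  1.51741971, -0.02701093,
        0.99629101, -0.01997421]), 'qvel': array([-3.52970998e-05, -3.77221714e-04,  2.26317886e-03,  1.24319587e-04,
        8.67548413e-04, -9.73790327e-04,  1.00328408e-03]), 'effort': array([ 2.26745160e-04, -5.63266826e+01,  1.22538384e+00, -1.93778282e+01,
        1.08392807e-02,  1.49490577e-03,  2.25534940e-06]), 'tcp_pos': array([0.21906391, 0.61198021, 0.40469739]), 'tool_rot': array([-5.37352455e-01, -3.09523679e+00,  9.37817930e-06]), 'wrist_force': array([-0.89315404,  0.5222816 , -0.0978492 ]), 'ft_torque': array([ 0.03534903, -0.00948198, -0.00180278]), 'finger_force': 0.0, 'finger_gap': 0.08559095512430308}
```

View pics/scene0.png

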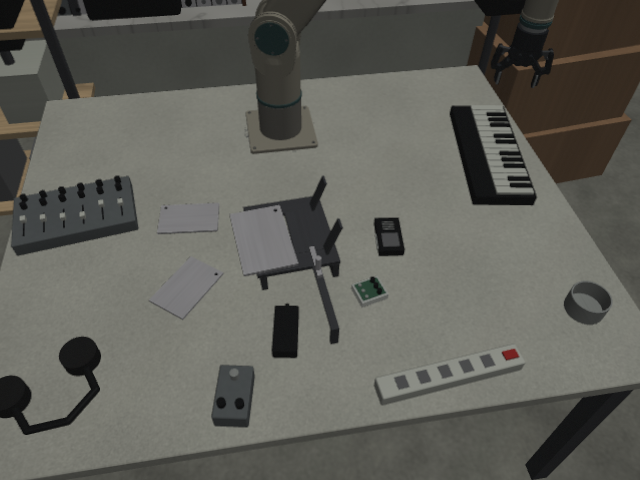

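View pics/top0.png

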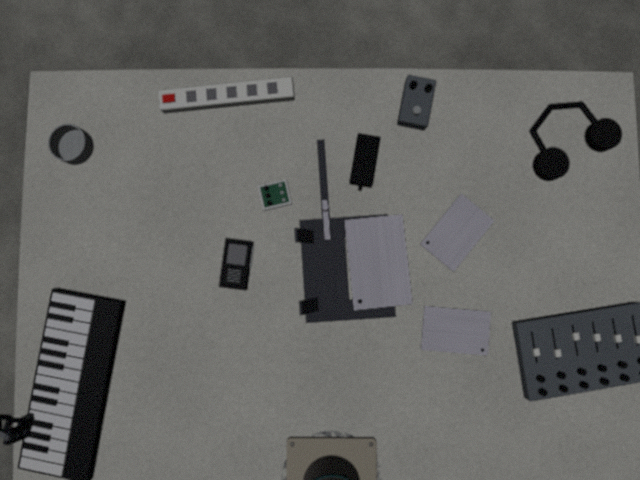

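The scene shows the stand at scene (300,230) and top (350,265), with the keeper pin at top (325,205). The tablet candidates are the plate on the stand at top (378,262), a plate on the table at (457,232), and another at (456,331). By size and place it is the one on the stand at (378,262). I'll check that in a close crop.

```bash
cat > h.py <<'E'
import numpy as np, cv2
from plant import readout, grab_frame, calibration, job, models
def proj(c,P):
    k=calibration(c); T=np.linalg.inv(k["T"]); p=np.atleast_2d(P)@T[:3,:3].T+T[:3,3]
    s=p[:,:2]/p[:,2:]; s=s*(1+k["k1"]*(s**2).sum(1,keepdims=True))
    K=np.array(k["K"]); return s*[K[0,0],K[1,1]]+K[:2,2]
def unproj(c,uv,z):
    k=calibration(c); K=np.array(k["K"]); T=np.array(k["T"]); d=(np.atleast_2d(uv)-K[:2,2])/[K[0,0],K[1,1]]; s=d.copy()
    for _ in range(20): s=d/(1+k["k1"]*(s**2).sum(1,keepdims=True))
    r=np.c_[s,np.ones(len(s))]@T[:3,:3].T; t=(z-T[2,3])/r[:,2:]; return T[:3,3]+t*r
E
python3 - <<'E'
from h import *
im=cv2.imread("pics/top0.png"); c=im[125:330,280:420]; c=cv2.resize(c,None,fx=2.9,fy=2.9,interpolation=cv2.INTER_CUBIC); c=np.clip(c.astype(int)*2,0,255).astype(np.uint8)
im2=cv2.imread("pics/scene0.png"); d=im2[165:350,220:350]; d=cv2.resize(d,(0,0),fx=3.0,fy=3.0,interpolation=cv2.INTER_CUBIC);d=np.clip(d.astype(int)*2,0,255).astype(np.uint8)
H=600;o=np.zeros((H,800,3),np.uint8);o[:c.shape[0],:c.shape[1]]=c[:H];o[:d.shape[0],410:800]=d[:,:390];cv2.imwrite("pics/crop.png",o)
m=[d for d in models.cut_out("top","tablet_foot")]
for q in m: print(q["confidence"],q["pixels"].sum(),cv2.minAreaRect(np.argwhere(q["pixels"])[:,::-1].astype(np.float32)))
E
```

```text
0.83 2799 ((456.6730651855469, 231.79673767089844), (43.70115661621094, 65.61398315429688), 38.50065231323242)
0.72 5216 ((377.80963134765625, 261.44110107421875), (90.65702819824219, 60.03672790527344), 83.9909896850586)
0.64 2925 ((455.8587951660156, 329.8353271484375), (67.1861343383789, 45.09754180908203), 4.39870548248291)
```

View pics/crop.png

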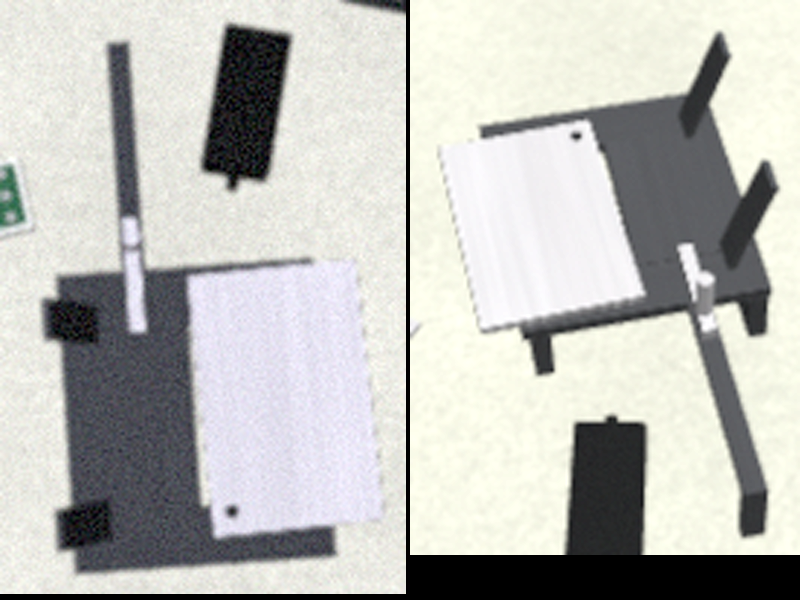

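```bash
cat >> h.py <<'E'
from scipy.optimize import least_squares
def S2W(p,P):
    P=np.atleast_2d(P); c,s=np.cos(p[2]),np.sin(p[2]); return np.c_[p[0]+c*P[:,0]-s*P[:,1],p[1]+s*P[:,0]+c*P[:,1],P[:,2]]
E
python3 - <<'E'
from h import *
uv=lambda a:np.array(a)/2.9+[280,125]; us=lambda a:(np.array(a)-[410,0])/3.0+[220,165]
M=np.array([[30,-115,60],[30,115,60],[-170,115,60],[-30,-57,72]])/1e3
t=uv([[58,274],[77,573],[335,552],[138,332]])
# arm top edges in both views
A=np.array([[32,-75,149],[32,75,149]])/1e3
ta=uv([[46,319],[60,527]]); 
Ms=np.array([[30,-115,60],[30,115,60]])/1e3; ts=us([[768,290],[687,95]])
f=lambda p:np.r_[(proj("top",S2W(p,M))-t).ravel(),(proj("top",S2W(p,A))-ta).ravel(),(proj("scene",S2W(p,Ms))-ts).ravel()]
r=least_squares(f,[0.51,0.03,1.6]); p=r.x; print(p,np.round(r.fun.reshape(-1,2),1).tolist()); np.save("stand.npy",p)
print("grip",S2W(p,[-.03,-.125,.095]),"seen pin",unproj("top",uv([131,232]),.11),unproj("scene",us([706,275]),.11))
tb=unproj("top",uv([[188,276],[356,261],[383,518],[214,537]]),.069); print(np.round(tb,4).tolist())
d=tb-[p[0],p[1],0]; c,s=np.cos(p[2]),np.sin(p[2]); q=np.c_[c*d[:,0]+s*d[:,1],-s*d[:,0]+c*d[:,1]]; print(np.round(q*1e3).tolist(),np.round(q.mean(0)*1e3))
st=readout.state(); from scipy.spatial.transform import Rotation as R
print(R.from_rotvec(st["tool_rot"]).as_matrix().round(3))
E
```

```text
[0.48598925 0.0338215  1.6523892 ] [[-0.9, -0.7], [0.5, -0.4], [1.7, -0.5], [0.3, 2.7], [1.7, -1.2], [2.5, 0.0], [1.7, -0.6], [5.1, -1.4]]
grip [[0.61301847 0.0141091  0.095     ]] seen pin [[0.62309132 0.01478877 0.11      ]] [[0.61739025 0.0156533  0.11      ]]
[[0.5944, -0.0291, 0.069], [0.6062, -0.1582, 0.069], [0.4103, -0.1767, 0.069], [0.396, -0.0485, 0.069]]
[[-72.0, -103.0], [-201.0, -104.0], [-204.0, 93.0], [-75.0, 96.0]] [-138.   -5.]
[[-0.941  0.337 -0.   ]
 [ 0.337  0.941  0.   ]
 [ 0.     0.    -1.   ]]
```

The crop confirms the choice: the plate on the stand has a bare aluminium back with a camera dot at crop (231,511), and measures about 199 × 130 mm. The arms are at crop (70,320) and (85,525), and the pin is near (131,235). I'll refit the stand without the occluded corner and plan the approach.

```bash
cat >> h.py <<'E'
from scipy.spatial.transform import Rotation as R
def goal(p,tip,phi=0,L=173):
    """tip in stand mm, phi deg tilt toward +x; shift in tool mm and turn deg"""
    st=readout.state(); R0=R.from_rotvec(st["tool_rot"]); f=np.radians(phi)
    Rs=R.from_euler("z",p[2]).as_matrix()
    a=np.array([np.sin(f),0,-np.cos(f)]); x=np.array([np.cos(f),0,np.sin(f)])
    Rg=R.from_matrix(Rs@np.c_[x,np.cross(a,x),a])
    g=S2W(p,np.array(tip)/1e3)[0]-Rg.apply([0,0,L/1e3])
    return np.round(R0.inv().apply(g-st["tcp_pos"])*1e3,1).tolist(),np.round((R0.inv()*Rg).as_rotvec(degrees=True),1).tolist()
def tipnow(p,L=173):
    st=readout.state(); R0=R.from_rotvec(st["tool_rot"]); w=st["tcp_pos"]+R0.apply([0,0,L/1e3])-[p[0],p[1],0]
    Rs=R.from_euler("z",p[2]); return np.round(Rs.inv().apply(w)*1e3,1), np.round(Rs.inv().apply(st["wrist_force"]),1), np.round(st["joint_positions"],2), st["time_s"]
E
python3 - <<'E'
from h import *
uv=lambda a:np.array(a)/2.9+[280,125]; us=lambda a:(np.array(a)-[410,0])/3.0+[220,165]
M=np.array([[30,-115,60],[30,115,60],[-170,115,60],[-30,-57,72],[32,-75,149],[32,75,149]])/1e3
t=uv([[58,274],[77,573],[335,552],[138,332],[46,319],[60,527]])
Ms=np.array([[30,-115,60],[-30,-125,110]])/1e3; ts=us([[768,290],[706,277]])
f=lambda p:np.r_[(proj("top",S2W(p,M))-t).ravel(),(proj("scene",S2W(p,Ms))-ts).ravel()]
r=least_squares(f,[0.49,0.03,1.65],loss="soft_l1"); p=r.x; print(p,np.round(f(p).reshape(-1,2),1).tolist()); np.save("stand.npy",p)
print("grip",S2W(p,[-.03,-.125,.095]), goal(p,[-30,-125,180]),goal(p,[-30,-125,79]))
E
```

```text
[0.48598685 0.03557603 1.64408396] [[-1.3, -0.8], [-0.8, -0.5], [0.5, 0.1], [-0.3, 2.8], [1.2, -1.3], [1.3, -0.1], [2.1, -0.6], [-0.7, -2.1]]
grip [[0.61284797 0.01480931 0.095     ]] ([-572.0, -429.4, 51.7], [0.0, -0.0, 66.1]) ([-572.1, -429.4, 152.7], [0.0, -0.0, 66.1])
```

```bash
R='[-572,-429,20]'; python3 -m crank '{"linear":[[-572,-429,20],[-572,-429,20],[-572,-429,20],[-572,-429,20],[-572,-429,20],[-572,-429,20],[-572,-429,20],[-572,-429,20],[-572,-429,20],[-572,-429,20],[-572,-429,20],[-572,-429,20]],"delta_rot":[[0,0,66],[0,0,66],[0,0,66],[0,0,66],[0,0,66],[0,0,66],[0,0,66],[0,0,66],[0,0,66],[0,0,66],[0,0,66],[0,0,66]],"fingers":[60,60,60,60,60,60,60,60,60,60,60,60]}'; python3 -c "
from h import *
p=np.load('stand.npy');print(tipnow(p),goal(p,[-30,-127,200]))"
```

```text
time_s: 2.15
tcp_pos: [0.4952, 0.1933, 0.3909]
tool_rot: [2.136, 2.304, 0.001]
wrist_force: [1.5, 0.4, -0.2]
finger_gap: 0.0511
finger_force: 0.0
(array([156.7, -20.8, 217.9]), array([ 0.3, -1.5, -0.2]), array([-0.67,  0.5 ,  0.36,  1.87, -0.23,  0.81, -0.11]), 2.15) ([-186.9, 105.8, 17.9], [0.0, -0.0, 0.1])
```

```bash
python3 -m crank '{"linear":[[-187,106,0],[-187,106,0],[-187,106,0],[-187,106,0],[-187,106,0],[-187,106,0],[-187,106,0],[-187,106,0]],"delta_rot":[[0,0,0],[0,0,0],[0,0,0],[0,0,0],[0,0,0],[0,0,0],[0,0,0],[0,0,0]],"fingers":[60,60,60,60,60,60,60,60]}'; python3 - <<'E'
from h import *
p=np.load('stand.npy');print(tipnow(p),goal(p,[-30,-127,79]))
a=grab_frame("top")[130:330,270:430];b=grab_frame("scene")[150:350,220:360]
o=np.hstack([cv2.resize(a,(400,500)),cv2.resize(b,(350,500))]);cv2.imwrite("pics/over.png",np.clip(o[:,:,::-1].astype(int)*2,0,255).astype(np.uint8))
E
```

```text
time_s: 2.82
tcp_pos: [0.614, 0.0162, 0.3904]
tool_rot: [-2.137, -2.301, 0.0]
wrist_force: [-0.7, 0.3, -0.2]
finger_gap: 0.051
finger_force: 0.0
(array([ -28.5, -126.1,  217.4]), array([ 0.3,  0.7, -0.2]), array([-0.28,  0.61,  0.34,  1.64, -0.25,  0.93,  0.23]), 2.8167) ([-1.5, 0.8, 138.4], [-0.0, -0.0, 0.0])
```

View pics/over.png

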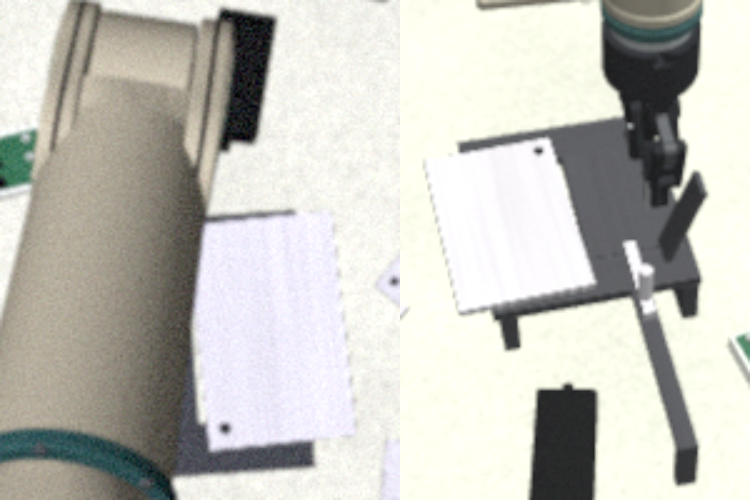

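The gripper hovers above the keeper pin (crop (645,275)), fingers about the y-line, nothing disturbed. Descend and grip.

```bash
python3 -m crank '{"linear":[[-1,1,136],[-1,1,136],[-1,1,136],[-1,1,136],[-1,1,136],[-1,1,136],[-1,1,136],[-1,1,136],[-1,1,136],[-1,1,136]],"delta_rot":[[0,0,0],[0,0,0],[0,0,0],[0,0,0],[0,0,0],[0,0,0],[0,0,0],[0,0,0],[0,0,0],[0,0,0]],"fingers":[60,60,60,60,60,0,0,0,0,0]}'; python3 - <<'E'
from h import *
p=np.load('stand.npy');print(tipnow(p))
E
```

```text
time_s: 3.75
tcp_pos: [0.6167, 0.0156, 0.2577]
tool_rot: [2.133, 2.301, 0.007]
wrist_force: [1.2, 0.7, 6.6]
finger_gap: 0.0118
finger_force: 58.4
(array([ -29.4, -130. ,   84.7]), array([ 0.6, -1.2,  6.6]), array([-0.24,  0.78,  0.27,  1.74, -0.32,  0.66,  0.29]), 3.75)
```

```bash
python3 -m crank '{"linear":[[0,10,0],[0,25,0],[0,40,0],[0,55,0],[0,66,0],[0,70,0],[0,70,0],[0,70,0]],"delta_rot":[[0,0,0],[0,0,0],[0,0,0],[0,0,0],[0,0,0],[0,0,0],[0,0,0],[0,0,0]],"fingers":[0,0,0,0,0,0,0,0]}'; python3 - <<'E'
from h import *
p=np.load('stand.npy');print(tipnow(p))
E
```

```text
time_s: 4.42
tcp_pos: [0.6827, 0.0201, 0.2575]
tool_rot: [-2.133, -2.299, 0.007]
wrist_force: [-12.0, -0.8, 15.6]
finger_gap: 0.0116
finger_force: 60.4
(array([ -29.6, -193.8,   84.5]), array([ 0.1, 12. , 15.6]), array([-0.23,  0.86,  0.29,  1.53, -0.31,  0.8 ,  0.26]), 4.4167)
```

```bash
python3 -m crank '{"linear":[[0,66,0],[0,66,0],[0,66,0],[0,66,-60],[0,66,-60],[0,30,-60],[-100,-50,-60],[-215,-130,-60],[-215,-185,-60],[-215,-185,-60],[-215,-185,-60],[-215,-185,-60]],"delta_rot":[[0,0,0],[0,0,0],[0,0,0],[0,0,0],[0,0,0],[0,0,0],[0,0,0],[0,0,0],[0,0,0],[0,0,0],[0,0,0],[0,0,0]],"fingers":[40,40,40,40,40,40,40,40,40,40,40,40]}'; python3 - <<'E'
from h import *
p=np.load('stand.npy');print(tipnow(p), goal(p,[-240,-3,140]))
E
```

```text
time_s: 5.42
tcp_pos: [0.5532, -0.1689, 0.3165]
tool_rot: [2.135, 2.302, 0.002]
wrist_force: [0.4, -0.6, 0.0]
finger_gap: 0.0338
finger_force: 0.0
(array([-209. ,  -52.5,  143.5]), array([-0.6, -0.4,  0. ]), array([ 0.07,  0.65,  0.28,  1.81, -0.26,  0.71,  0.57]), 5.4167) ([-31.0, -49.2, 3.4], [0.1, 0.0, 0.1])
```

I mistyped the base of that last call: the first rows carried an extra 66 mm in y. I'll check the scene.

```bash
python3 - <<'E'
from h import *
p=np.load('stand.npy')
a=grab_frame("top");b=grab_frame("scene")
for q in ["keeper_grip","power_brick","mini_module","recorder","tablet"]: print(q,[(round(d["confidence"],2),np.round(d["xyz"],3).tolist()) for d in models.look_for("top" if q!="keeper_grip" else "scene",q)])
print("open grip px",proj("scene",S2W(p,[[-.03,-.195,.11],[-.03,-.127,.072],[-.03,-.215,.072]])))
o=np.hstack([cv2.resize(a[110:330,250:420],(400,517)),cv2.resize(b[150:370,220:360],(330,517))]);cv2.imwrite("pics/open.png",np.clip(o[:,:,::-1].astype(int)*2,0,255).astype(np.uint8))
E
```

```text
keeper_grip [(0.66, [0.68, 0.013, 0.074])]
power_brick [(0.18, [0.512, -0.098, 0.071])]
mini_module [(0.85, [0.659, 0.134, 0.014]), (0.34, [0.507, -0.098, 0.069])]
recorder [(0.71, [0.5, 0.223, 0.025])]
tablet [(0.73, [0.344, -0.348, 0.006]), (0.67, [0.509, -0.098, 0.074])]
open grip px [[325.4939837  279.1505018 ]
 [318.01531813 266.30193344]
 [327.34861904 296.54591517]]
```

View pics/open.png

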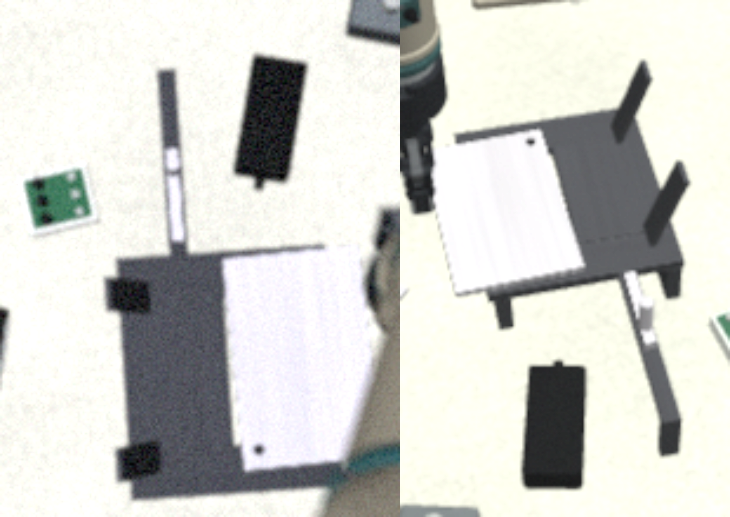

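```bash
python3 - <<'E'
from h import *
p=np.load('stand.npy')
a=cv2.imread("pics/top0.png",0);b=cv2.cvtColor(grab_frame("top"),cv2.COLOR_RGB2GRAY)
ys=np.arange(-40,-260,-2.)
for n,im in(("before",a),("now",b)):
    best=[]
    for dx in(-4,0,4):
        P=proj("top",S2W(p,np.c_[np.full(len(ys),-.03+dx/1e3),ys/1e3,np.full(len(ys),.072)])).astype(np.float32)
        best.append(cv2.remap(im,P[:,:1],P[:,1:],cv2.INTER_LINEAR).ravel())
    v=np.mean(best,0); w=ys[v>70]; print(n,w.max(),w.min(),v.astype(int).tolist())
E
```

```text
before -64.0 -152.0 [41, 37, 37, 38, 38, 36, 35, 36, 38, 36, 35, 48, 77, 102, 111, 111, 110, 111, 109, 108, 107, 108, 109, 108, 109, 110, 110, 111, 112, 111, 111, 111, 111, 110, 109, 108, 108, 108, 107, 109, 108, 108, 102, 86, 74, 76, 92, 107, 112, 110, 110, 108, 108, 109, 108, 100, 81, 55, 39, 36, 35, 35, 35, 37, 37, 35, 38, 40, 39, 38, 37, 38, 36, 36, 39, 39, 39, 39, 37, 35, 33, 36, 38, 37, 38, 38, 36, 38, 37, 38, 37, 37, 36, 34, 36, 36, 39, 39, 38, 39, 37, 38, 38, 36, 36, 38, 38, 37, 38, 39]
now -124.0 -212.0 [41, 43, 42, 42, 43, 44, 41, 42, 43, 39, 40, 42, 41, 41, 41, 40, 41, 43, 41, 41, 43, 43, 43, 40, 42, 43, 42, 43, 43, 39, 39, 42, 41, 42, 42, 40, 39, 38, 39, 40, 42, 54, 81, 107, 119, 122, 121, 122, 122, 120, 117, 118, 118, 118, 118, 119, 119, 120, 120, 121, 121, 121, 122, 122, 120, 120, 119, 120, 117, 120, 120, 119, 112, 97, 74, 66, 84, 106, 117, 122, 122, 120, 118, 118, 119, 113, 95, 69, 49, 42, 43, 44, 41, 41, 43, 43, 42, 43, 43, 43, 41, 41, 44, 43, 41, 42, 44, 43, 42, 40]
```

```bash
python3 -m crank '{"linear":[[-31,-48,0],[-31,-48,0],[-31,-48,30],[-31,-48,70],[-31,-48,102],[-31,-48,102],[-10,-48,102],[5,-48,102],[20,-48,102],[35,-48,102],[50,-48,102],[60,-48,102]],"delta_rot":[[0,0,0],[0,0,0],[0,0,0],[0,0,0],[0,0,0],[0,0,0],[0,0,0],[0,0,0],[0,0,0],[0,0,0],[0,0,0],[0,0,0]],"fingers":[40,40,40,40,40,40,40,40,40,40,40,40]}'; python3 - <<'E'
from h import *
p=np.load('stand.npy');print(tipnow(p), goal(p,[-143,-4,42]))
a=grab_frame("top");b=grab_frame("scene")
o=np.hstack([cv2.resize(a[180:340,280:450],(425,400)),cv2.resize(b[170:310,210:350],(375,400))]);cv2.imwrite("pics/push.png",np.clip(o[:,:,::-1].astype(int)*2,0,255).astype(np.uint8))
E
```

```text
time_s: 6.82
tcp_pos: [0.5032, -0.1101, 0.2142]
tool_rot: [2.133, 2.304, 0.002]
wrist_force: [0.2, -2.6, 0.8]
finger_gap: 0.0341
finger_force: 1.2
(array([-146.6,   -6.9,   41.2]), array([-2.6, -0. ,  0.8]), array([ 0.03,  0.75,  0.2 ,  2.04, -0.37,  0.38,  0.6 ]), 6.8167) ([3.5, -2.5, -0.8], [0.1, 0.0, 0.2])
```

View pics/push.png

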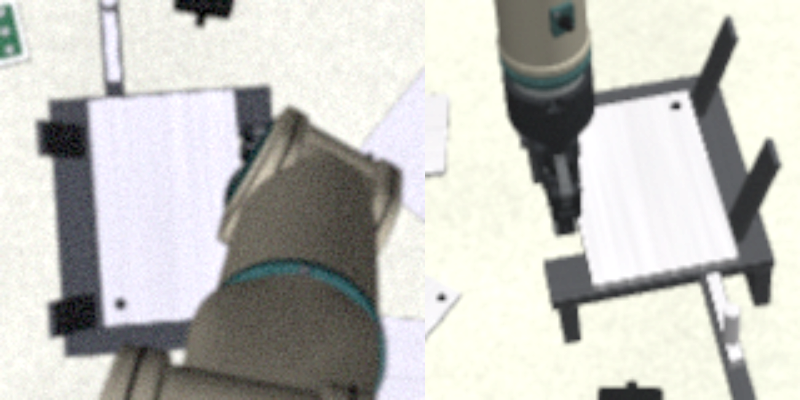

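The tablet slid straight, with its leading edge (crop (95,205)) nearly at the arms. I'll creep forward until I feel force.

```bash
python3 -m crank '{"linear":[[2,0,0],[4,0,0],[6,0,0],[8,0,0],[8,0,0]],"delta_rot":[[0,0,0],[0,0,0],[0,0,0],[0,0,0],[0,0,0]],"fingers":[40,40,40,40,40]}'; python3 - <<'E'
from h import *
p=np.load('stand.npy');print(tipnow(p))
a=cv2.cvtColor(grab_frame("top"),cv2.COLOR_RGB2GRAY)
for y in(-85,-40,0,40,80):
    xs=np.arange(-40,30,1.);P=proj("top",S2W(p,np.c_[xs/1e3,np.full(len(xs),y/1e3),np.full(len(xs),.069)])).astype(np.float32)
    v=cv2.remap(a,P[:,:1],P[:,1:],cv2.INTER_LINEAR).ravel(); print(y,xs[v>80].max())
E
```

```text
time_s: 7.33
tcp_pos: [0.5019, -0.1046, 0.2131]
tool_rot: [2.137, 2.3, -0.0]
wrist_force: [-0.3, -4.8, 3.3]
finger_gap: 0.0342
finger_force: 2.0
(array([-141.3,   -5.8,   40.1]), array([-4.7,  0.6,  3.3]), array([ 0.02,  0.76,  0.2 ,  2.05, -0.37,  0.37,  0.59]), 7.3333)
-85 -1.0
-40 -1.0
0 0.0
40 0.0
80 -1.0
```

```bash
python3 - <<'E'
from h import *
p=np.load('stand.npy')
for t in ([-200,-4,42],[-165,-4,35],[-112,-4,35]): print(goal(p,t,45))
E
```

```text
([-181.3, -1.6, 49.0], [0.1, 45.1, 0.0])
([-146.2, -1.6, 55.9], [0.1, 45.1, 0.0])
([-93.2, -1.6, 55.9], [0.1, 45.1, 0.0])
```

```bash
python3 -m crank '{"linear":[[-40,-2,0],[-80,-2,0],[-120,-2,10],[-160,-2,30],[-181,-2,45],[-181,-2,45],[-181,-2,45],[-181,-2,45],[-181,-2,45],[-181,-2,45],[-181,-2,45]],"delta_rot":[[0,0,0],[0,7,0],[0,14,0],[0,21,0],[0,28,0],[0,35,0],[0,42,0],[0,45,0],[0,45,0],[0,45,0],[0,45,0]],"fingers":[40,40,40,40,40,40,40,40,40,40,40]}'; python3 - <<'E'
from h import *
p=np.load('stand.npy');print(tipnow(p),goal(p,[-200,-4,42],45))
for t in ([-165,-4,35],[-112,-4,35]): print(goal(p,t,45))
E
```

```text
time_s: 8.3
tcp_pos: [0.5134, -0.2832, 0.1678]
tool_rot: [-1.684, -1.817, -0.697]
wrist_force: [-0.5, 0.6, -0.7]
finger_gap: 0.0339
finger_force: 0.0
(array([-197.7,   -3.7,   45.4]), array([ 0.6,  0.5, -0.7]), array([ 0.73,  1.03, -0.2 ,  1.61, -0.48,  1.09,  1.01]), 8.3) ([-4.2, -0.0, 0.8], [-0.1, 0.0, 0.1])
([15.6, 0.1, 30.5], [-0.1, 0.0, 0.1])
([53.2, 0.2, 67.9], [-0.1, 0.0, 0.1])
```

```bash
python3 -m crank '{"linear":[[12,0,28],[10,0,32],[24,0,50],[36,0,62],[36,0,62],[36,0,62]],"delta_rot":[[0,0,0],[0,0,0],[0,0,0],[0,0,0],[0,0,0],[0,0,0]],"fingers":[40,40,40,40,40,40]}'; python3 - <<'E'
from h import *
p=np.load('stand.npy');print(tipnow(p))
def T(th):
    t=np.radians(th); pv=np.array([-1-8*np.sin(t),61]); d=np.array([-np.cos(t),np.sin(t)])
    U=pv+130*d+[21,-21] if th<=45 else pv+100*d
    return [*(U-8)[:1],-4,(U-8)[1]]
for th in range(0,111,5): print(th,np.round(T(th)),goal(p,T(th),45)[0])
E
```

```text
time_s: 8.8
tcp_pos: [0.5085, -0.2132, 0.1501]
tool_rot: [-1.681, -1.819, -0.696]
wrist_force: [-0.1, 0.9, 0.2]
finger_gap: 0.0342
finger_force: 0.0
(array([-127.5,   -3.6,   27.7]), array([0.9, 0. , 0.2]), array([ 0.68,  1.03, -0.24,  1.74, -0.54,  0.94,  1.03]), 8.8)
0 [-118.   -4.   32.] [9.7, -0.1, 3.7]
5 [-118.   -4.   43.] [17.6, -0.1, -4.5]
10 [-117.   -4.   55.] [26.1, -0.1, -11.9]
15 [-116.   -4.   66.] [35.2, -0.1, -18.5]
20 [-113.   -4.   76.] [44.8, -0.1, -24.2]
25 [-109.   -4.   87.] [54.8, -0.1, -29.0]
30 [-105.   -4.   97.] [65.2, -0.0, -32.8]
35 [-99.  -4. 107.] [75.8, -0.0, -35.7]
40 [-93.  -4. 116.] [86.7, 0.0, -37.6]
45 [-86.  -4. 124.] [97.6, 0.1, -38.4]
50 [-79.  -4. 130.] [106.0, 0.1, -38.1]
55 [-73.  -4. 135.] [114.4, 0.1, -37.3]
60 [-66.  -4. 140.] [122.6, 0.2, -35.6]
65 [-59.  -4. 144.] [130.7, 0.2, -33.3]
70 [-51.  -4. 147.] [138.6, 0.3, -30.1]
75 [-43.  -4. 150.] [146.2, 0.3, -26.2]
80 [-34.  -4. 151.] [153.4, 0.4, -21.7]
85 [-26.  -4. 153.] [160.3, 0.4, -16.4]
90 [-17.  -4. 153.] [166.7, 0.5, -10.5]
95 [ -8.  -4. 153.] [172.6, 0.5, -4.1]
100 [  0.  -4. 151.] [178.0, 0.6, 2.9]
105 [  9.  -4. 150.] [182.8, 0.6, 10.4]
110 [ 18.  -4. 147.] [187.0, 0.6, 18.2]
```

```bash
python3 -m crank '{"linear":[[5,0,4],[10,0,4],[14,0,0],[18,0,-4],[22,0,-8],[26,0,-12],[31,0,-15],[35,0,-18],[40,0,-21],[45,0,-24],[50,0,-27],[50,0,-27]],"delta_rot":[[0,0,0],[0,0,0],[0,0,0],[0,0,0],[0,0,0],[0,0,0],[0,0,0],[0,0,0],[0,0,0],[0,0,0],[0,0,0],[0,0,0]],"fingers":[40,40,40,40,40,40,40,40,40,40,40,40]}'; python3 - <<'E'
from h import *
p=np.load('stand.npy');print(tipnow(p),goal(p,[-86,-4,124],45))
a=grab_frame("top");b=grab_frame("scene")
o=np.hstack([cv2.resize(a[180:340,280:450],(425,400)),cv2.resize(b[140:300,210:350],(350,400))]);cv2.imwrite("pics/lift.png",np.clip(o[:,:,::-1].astype(int)*2,0,255).astype(np.uint8))
E
```

```text
time_s: 9.8
tcp_pos: [0.5069, -0.1984, 0.205]
tool_rot: [-1.683, -1.817, -0.698]
wrist_force: [-1.1, -2.2, -1.3]
finger_gap: 0.0338
finger_force: 1.1
(array([-112.5,   -3.5,   82.7]), array([-2.1,  1.2, -1.3]), array([ 0.67,  0.93, -0.25,  1.77, -0.55,  0.98,  0.98]), 9.8) ([48.0, 0.4, -10.4], [-0.1, -0.0, 0.1])
```

View pics/lift.png

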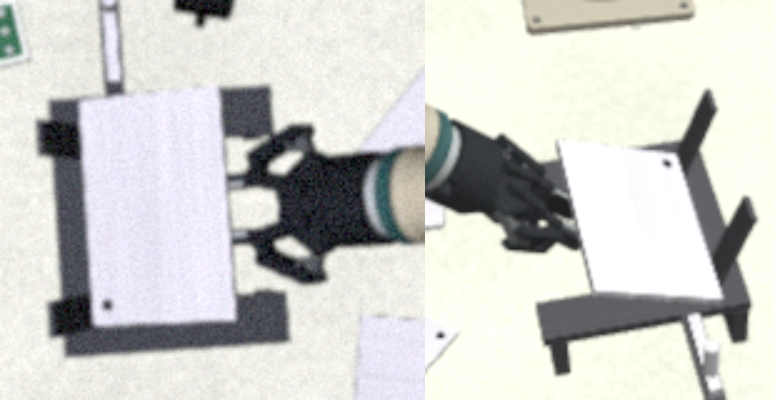

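The two fingertips are under the trailing edge (crop (235,205)), and the tablet is tipped about 25° with its foot at the arms. Continue.

```bash
python3 -m crank '{"linear":[[8,0,-4],[16,0,-7],[26,0,-9],[37,0,-11],[48,0,-11],[56,0,-11],[64,0,-10],[73,0,-9],[81,0,-6],[89,0,-3],[96,0,1],[96,0,1]],"delta_rot":[[0,0,0],[0,0,0],[0,0,0],[0,0,0],[0,0,0],[0,0,0],[0,0,0],[0,0,0],[0,0,0],[0,0,0],[0,0,0],[0,0,0]],"fingers":[40,40,40,40,40,40,40,40,40,40,40,40]}'; python3 - <<'E'
from h import *
p=np.load('stand.npy');print(tipnow(p))
for t in ([-26,-4,153],[-17,-4,153],[-8,-4,153],[0,-4,151],[9,-4,150],[18,-4,147]): print(goal(p,t,45)[0])
a=grab_frame("top");b=grab_frame("scene")
o=np.hstack([cv2.resize(a[180:340,280:450],(425,400)),cv2.resize(b[120:280,210:350],(350,400))]);cv2.imwrite("pics/lift2.png",np.clip(o[:,:,::-1].astype(int)*2,0,255).astype(np.uint8))
E
```

```text
time_s: 10.9
tcp_pos: [0.5014, -0.1278, 0.2716]
tool_rot: [-1.679, -1.816, -0.698]
wrist_force: [0.5, -0.2, 1.5]
finger_gap: 0.0345
finger_force: 0.0
(array([-41.5,  -2.7, 149.6]), array([-0.3, -0.5,  1.5]), array([ 0.6 ,  0.79, -0.3 ,  1.88, -0.61,  0.96,  0.9 ]), 10.9)
[13.8, 0.7, 8.5]
[20.1, 0.7, 14.9]
[26.5, 0.8, 21.3]
[30.7, 0.8, 28.4]
[36.3, 0.9, 35.5]
[40.6, 0.9, 44.0]
```

View pics/lift2.png

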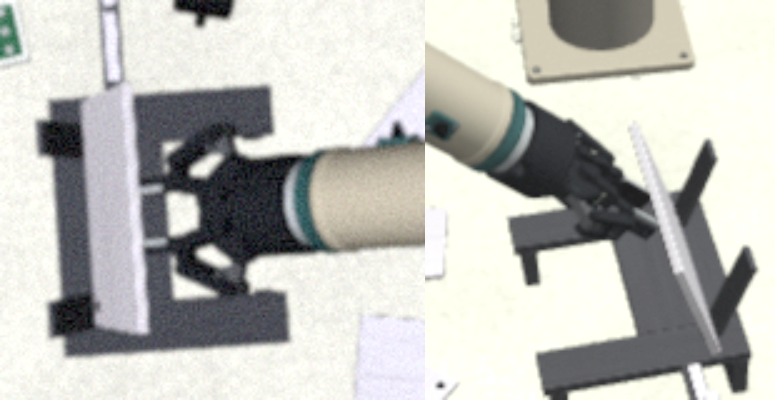

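The tablet stands at about 72° (top edge at crop (135,205)), fingertips behind the screen. I'll ease it over slowly.

```bash
python3 -m crank '{"linear":[[4,0,2],[8,0,5],[12,0,7],[15,0,10],[18,0,13],[21,0,16],[24,0,19],[26,0,22],[28,0,25],[30,0,28],[32,0,30],[32,0,30]],"delta_rot":[[0,0,0],[0,0,0],[0,0,0],[0,0,0],[0,0,0],[0,0,0],[0,0,0],[0,0,0],[0,0,0],[0,0,0],[0,0,0],[0,0,0]],"fingers":[40,40,40,40,40,40,40,40,40,40,40,40]}'; python3 -m crank '{"linear":[[1,0,2],[2,0,4],[3,0,6],[4,0,8],[5,0,10],[6,0,12],[6,0,12],[6,0,12]],"delta_rot":[[0,0,0],[0,0,0],[0,0,0],[0,0,0],[0,0,0],[0,0,0],[0,0,0],[0,0,0]],"fingers":[40,40,40,40,40,40,40,40]}'; python3 - <<'E'
from h import *
p=np.load('stand.npy');print(tipnow(p))
a=grab_frame("top");b=grab_frame("scene")
o=np.hstack([cv2.resize(a[180:340,280:450],(425,400)),cv2.resize(b[120:280,210:350],(350,400))]);cv2.imwrite("pics/lean.png",np.clip(o[:,:,::-1].astype(int)*2,0,255).astype(np.uint8))
E
```

```text
time_s: 12.0
tcp_pos: [0.4982, -0.0859, 0.2724]
tool_rot: [-1.683, -1.816, -0.697]
wrist_force: [0.5, 0.2, 0.4]
finger_gap: 0.0341
finger_force: 0.0
time_s: 12.67
tcp_pos: [0.4974, -0.0738, 0.2681]
tool_rot: [-1.684, -1.816, -0.697]
wrist_force: [-0.1, -0.3, -0.1]
finger_gap: 0.0341
finger_force: 0.0
(array([ 12.4,  -3.1, 145.8]), array([-0.3,  0.1, -0.1]), array([ 0.54,  0.78, -0.34,  1.95, -0.68,  0.86,  0.9 ]), 12.6667)
```

View pics/lean.png

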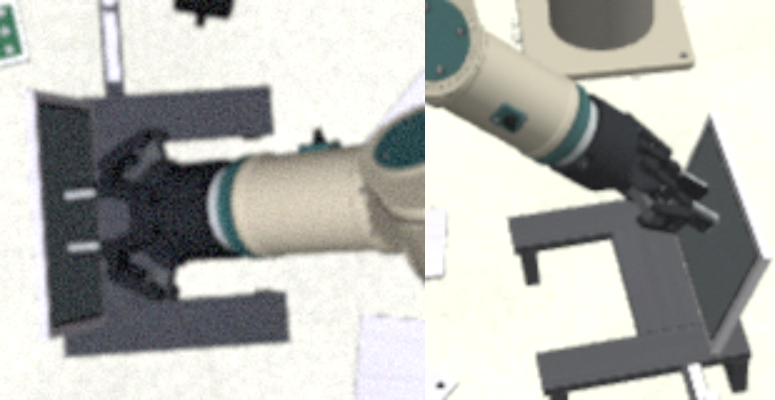

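The tablet leans on both arms, screen to the front (crop (70,215)), with no finger force. Retreat straight back, then upright.

```bash
python3 -m crank '{"linear":[[-10,0,-25],[-20,0,-55],[-25,0,-90],[-25,0,-125],[-25,0,-125],[-25,0,-125],[-25,0,-125],[-25,0,-125],[-25,0,-125],[-25,0,-125],[-25,0,-125],[-25,0,-125]],"delta_rot":[[0,0,0],[0,0,0],[0,0,0],[0,-7,0],[0,-14,0],[0,-21,0],[0,-28,0],[0,-35,0],[0,-42,0],[0,-45,0],[0,-45,0],[0,-45,0]],"fingers":[40,40,20,0,0,0,0,0,0,0,0,0]}'; python3 - <<'E'
from h import *
p=np.load('stand.npy');print(tipnow(p))
for t in ([-120,-60,200],[-120,-240,200],[-33,-235,200],[-33,-235,82]): print(goal(p,t))
E
```

```text
time_s: 13.77
tcp_pos: [0.5055, -0.1789, 0.3389]
tool_rot: [-2.134, -2.304, -0.001]
wrist_force: [0.1, -0.3, 0.0]
finger_gap: -0.0003
finger_force: 0.0
(array([-215.1,   -3.6,  165.9]), array([-0.3, -0. ,  0. ]), array([ 0.22,  0.56,  0.11,  1.91, -0.09,  0.68,  0.46]), 13.7667)
([95.2, 56.6, -34.0], [-0.0, -0.1, 0.2])
([94.6, 236.6, -34.0], [-0.0, -0.1, 0.2])
([181.6, 231.9, -33.9], [-0.0, -0.1, 0.2])
([181.5, 231.9, 84.1], [-0.0, -0.1, 0.2])
```

```bash
python3 -m crank '{"linear":[[40,40,-34],[70,70,-34],[95,110,-34],[95,150,-34],[95,190,-34],[95,232,-34],[135,232,-34],[181,232,0],[181,232,40],[181,232,84],[181,232,84],[181,232,84]],"delta_rot":[[0,0,0],[0,0,0],[0,0,0],[0,0,0],[0,0,0],[0,0,0],[0,0,0],[0,0,0],[0,0,0],[0,0,0],[0,0,0],[0,0,0]],"fingers":[0,0,0,0,0,0,0,0,0,0,0,0]}'; python3 - <<'E'
from h import *
p=np.load('stand.npy');print(tipnow(p),goal(p,[-33,-235,83]))
b=grab_frame("scene");a=grab_frame("top")
o=np.hstack([cv2.resize(a[150:330,270:420],(400,480)),cv2.resize(b[130:330,210:360],(360,480))]);cv2.imwrite("pics/pre.png",np.clip(o[:,:,::-1].astype(int)*2,0,255).astype(np.uint8))
E
```

```text
time_s: 14.77
tcp_pos: [0.7211, 0.0169, 0.2497]
tool_rot: [-2.133, -2.296, 0.01]
wrist_force: [-0.6, -1.6, 1.2]
finger_gap: -0.0003
finger_force: 0.0
(array([ -35.6, -231.3,   76.7]), array([-1.5,  0.7,  1.2]), array([-0.12,  0.91,  0.11,  1.4 , -0.12,  0.85,  0.1 ]), 14.7667) ([2.9, 1.8, -6.3], [-0.6, -0.1, 0.0])
```

View pics/pre.png

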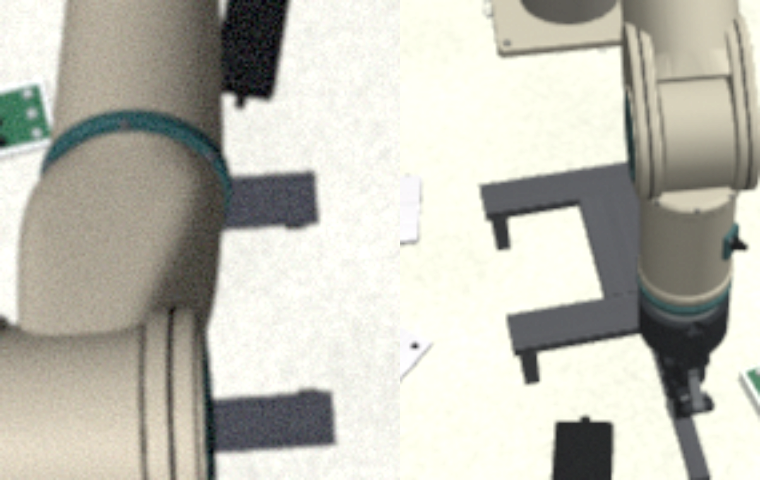

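The fingers stand on the outer side of the pin over the keeper's guide (crop (690,400)). Push it shut, creeping at the end.

```bash
python3 -m crank '{"linear":[[2,0,-5],[2,-10,-5],[2,-20,-5],[2,-30,-5],[2,-40,-5],[2,-50,-5],[2,-60,-5],[2,-66,-5],[2,-72,-5],[2,-75,-5],[2,-75,-5]],"delta_rot":[[0,0,0],[0,0,0],[0,0,0],[0,0,0],[0,0,0],[0,0,0],[0,0,0],[0,0,0],[0,0,0],[0,0,0],[0,0,0]],"fingers":[0,0,0,0,0,0,0,0,0,0,0]}'; python3 - <<'E'
from h import *
p=np.load('stand.npy');print(tipnow(p))
E
```

```text
time_s: 15.78
tcp_pos: [0.6485, 0.0141, 0.2613]
tool_rot: [2.136, 2.301, 0.002]
wrist_force: [0.9, 0.2, 0.3]
finger_gap: 0.0
finger_force: 0.7
(array([ -33.3, -160.9,   88.3]), array([ 0.2, -0.9,  0.3]), array([-0.13,  0.8 ,  0.11,  1.64, -0.12,  0.71,  0.11]), 15.7833)
```

Contact is light (about 1 N). Creep on to the stop.

```bash
python3 -m crank '{"linear":[[0,-4,0],[0,-8,0],[0,-11,0],[0,-14,0],[0,-14,0]],"delta_rot":[[0,0,0],[0,0,0],[0,0,0],[0,0,0],[0,0,0]],"fingers":[0,0,0,0,0]}';  python3 -c "
from h import *
p=np.load('stand.npy');print(tipnow(p))"; python3 -m crank '{"linear":[[0,-2,0],[0,-4,0],[0,-6,0],[0,-6,0]],"delta_rot":[[0,0,0],[0,0,0],[0,0,0],[0,0,0]],"fingers":[0,0,0,0]}';  python3 -c "
from h import *
p=np.load('stand.npy');print(tipnow(p))"
```

```text
time_s: 16.2
tcp_pos: [0.6335, 0.0134, 0.2596]
tool_rot: [-2.136, -2.302, 0.002]
wrist_force: [0.5, -0.1, 0.3]
finger_gap: 0.0001
finger_force: 0.4
(array([ -32.9, -145.2,   86.6]), array([-0.1, -0.5,  0.3]), array([-0.13,  0.78,  0.11,  1.68, -0.12,  0.68,  0.12]), 16.2)
time_s: 16.53
tcp_pos: [0.6307, 0.0133, 0.26]
tool_rot: [2.132, 2.299, 0.009]
wrist_force: [10.4, 0.5, -6.2]
finger_gap: -0.0001
finger_force: 4.9
(array([ -32.9, -144.2,   87. ]), array([ -0.3, -10.4,  -6.2]), array([-0.13,  0.78,  0.11,  1.7 , -0.12,  0.66,  0.12]), 16.5333)
```

Stop felt (10 N). Back away and check.

```bash
python3 -m crank '{"linear":[[0,15,0],[0,30,0],[0,40,-40],[0,40,-80],[0,40,-120],[-40,40,-150],[-80,40,-150],[-120,40,-150],[-160,40,-150],[-200,40,-150],[-240,40,-150],[-240,40,-150]],"delta_rot":[[0,0,0],[0,0,0],[0,0,0],[0,0,0],[0,0,0],[0,0,0],[0,0,0],[0,0,0],[0,0,0],[0,0,0],[0,0,0],[0,0,0]],"fingers":[0,0,0,0,0,0,0,0,0,0,0,0]}'; python3 - <<'E'
from h import *
p=np.load('stand.npy');print(tipnow(p))
a=grab_frame("top");b=grab_frame("scene")
for q in ["keeper_grip","power_brick","mini_module","recorder"]: print(q,[(round(d["confidence"],2),np.round(d["xyz"],3).tolist()) for d in models.look_for("top" if q!="keeper_grip" else "scene",q)])
g=cv2.cvtColor(a,cv2.COLOR_RGB2GRAY); ys=np.arange(-40,-260,-2.)
P=proj("top",S2W(p,np.c_[np.full(len(ys),-.03),ys/1e3,np.full(len(ys),.072)])).astype(np.float32)
v=cv2.remap(g,P[:,:1],P[:,1:],cv2.INTER_LINEAR).ravel(); w=ys[v>70]; print(w.max(),w.min())
o=np.hstack([cv2.resize(a[150:330,270:420],(400,480)),cv2.resize(b[130:330,210:360],(360,480))]);cv2.imwrite("pics/end.png",np.clip(o[:,:,::-1].astype(int)*2,0,255).astype(np.uint8))
E
```

```text
time_s: 17.53
tcp_pos: [0.6831, -0.235, 0.4086]
tool_rot: [2.149, 2.288, -0.015]
wrist_force: [-0.5, -2.5, -0.2]
finger_gap: 0.0002
finger_force: 0.0
(array([-285.8, -175.9,  235.7]), array([-2.4,  0.7, -0.2]), array([ 0.22,  0.74,  0.14,  1.28, -0.09,  1.13,  0.43]), 17.5333)
keeper_grip [(0.52, [0.615, 0.011, 0.074])]
power_brick [(0.69, [0.738, -0.072, 0.033])]
mini_module [(0.86, [0.658, 0.134, 0.016])]
recorder [(0.59, [0.498, 0.218, 0.027])]
-54.0 -144.0
```

View pics/end.png

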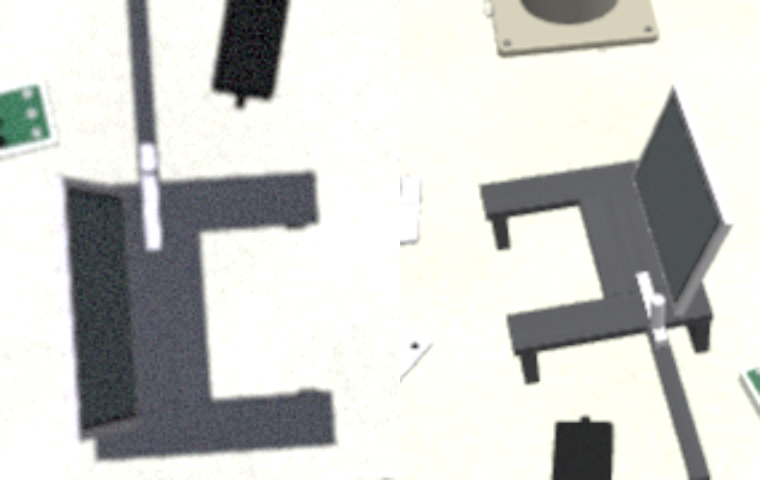

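The tablet leans flat on the arms with its screen to the front (crop (100,310)). The keeper is shut in front of its foot (y −55 to −144 mm), the bystanders haven't moved, and the arm is clear.

```bash
python3 -c "
from plant import job
print(job.close_job())"
```

```text
the job is handed in; nothing more can be done
None
```

I handed the job in at about 17.5 s. In the last pictures the tablet leaned on both arms with its screen to the open front, the keeper was shut in front of its foot, the recorder, brick and module had not moved, and the robot was clear. I mistyped one move, which pulled the keeper against its open stop with no visible harm. `close_job()` returned no verdict, so I can't confirm a pass.

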